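# Lay the salt carton down in the pantry bin and shut the lid

## Task

The salt carton stands upright in the pantry bin, so the lid cannot close. Push it over near its top with the fingertips so that it topples along its grey-lined bay and lies flat in it on its broad side, then push the lid fully shut without slamming it. Be gentle with the carton, do not grip or lift it, and leave the spice jars lying in their bay and the things beside the bin where they are.

Things in the scene. Friction and masses are not known exactly. Their poses are not given: they have to be found in the camera images.
- bin: White steel bin, 160 (its x) x 246 (its y) x 82 mm high, fixed on the worktop. Origin: centre of its underside; -x is its front, nearest the robot; the lid is hinged on its +x side. Walls 5 mm, floor top at z = 6 mm. A divider 4 mm thick, 51 mm high, along y at x = +19 mm: in front of it the grey-lined bay (92 mm in x, 236 mm in y), behind it the 54 mm wide bay with the spice jars.
- bay (a point): Centre of the floor of the grey-lined front bay, 29 mm in front of the bin's middle; axes as the bin's.
- carton: Pale blue-green salt carton, 56 (its x) x 80 (its y) x 130 mm high, 0.18 to 0.36 kg, thin card (press under 15 N). Origin: centre of its underside. Stands near the bay's +y end wall, top 53 mm above the bin's rim, its +x axis pointing along the bay away from that wall: the way to topple, onto its broad +x side. Past about 24 degrees it falls over by itself.
- carton_mid (a point): Centre of the carton, 64.5 mm above its underside; axes as the carton's.
- carton_edge (a point): Middle of the carton's bottom edge on its +x side, 28 mm from the centre of the underside: the edge over which it topples; it stays on the bay floor.
- lid (a joint): Lid angle in rad: 0 fully shut, level on the rim; about 1.57 upright; at the start 1.4 to 1.7. The hinge is stiff: the lid stays wherever it is left and takes about 1 to 3 N at 120 mm from the hinge to push down, to the very end.
- lid_hinge (a point): Middle of the lid's hinge axis, which runs along the bin's y, fixed to the bin: 83 mm behind the bin's middle, 85 mm above its underside; axes as the bin's.
- lid_front (a point): Middle of the lid's free edge, on its outer face (upper face when shut), 168 mm from the hinge axis; z axis out of the outer face, which looks away from the robot while the lid is open. The lid is a dark walnut board 10 mm thick, 252 mm wide along y, its outer face 11 mm off the hinge axis; a steel tab sticks out 13 mm past the free edge.
- green_spice: Round spice jar with a green cap, 46 mm thick, 106 mm long, lying in the rear bay, its length along the bay. Origin: centre of its bottom. To be left alone.
- red_spice: Squarish spice jar with a red cap, 40 mm thick, 106 mm long, lying in the rear bay, its length along the bay. Origin: centre of its bottom. To be left alone.
- mug: Yellow mug, 84 x 119 x 100 mm high, standing to the left of the bin. Origin: centre of its underside. To be left alone.
- cocoa_jar: Glass jar with a green lid, 89 mm across, 142 mm high, standing to the right of the bin. Origin: centre of its underside. To be left alone.
- tomato: Low tin, 86 mm across, 40 mm high, standing to the right of the bin. Origin: centre of its underside. To be left alone.
Things that resemble listed ones, but are neither listed nor needed, are in the scene too. What is shaped like the carton but purple is not meant.

How it is judged (in metres and radians):
On the way, in this order (a step that is already met when the one before it is completed fails the run):
1. the carton lies flat on its broad side on the floor of the grey-lined bay, the lid still open (angle between the x axis of carton and the z axis of bin, either way round below 0.08 rad and angle between the z axis of carton and the y axis of bin, either way round below 0.2 rad and z of carton_mid in the frame of bay below 0.034 m and x of carton_mid in the frame of bay between -0.012 and 0.012 m and value of joint lid above 0.9 rad), for 0.2 s.
2. the lid is fully shut (value of joint lid below 0.05 rad), for 0.2 s.
At the end, for the whole second after the job is handed in: The carton lies at rest on its broad side (within 0.08 rad) on the floor of the grey-lined bay, along it (within 0.2 rad), and the lid is shut (within 0.05 rad, about 8 mm at its front edge) (angle between the x axis of carton and the z axis of bin, either way round below 0.08 rad and angle between the z axis of carton and the y axis of bin, either way round below 0.2 rad and z of carton_mid in the frame of bay below 0.034 m and x of carton_mid in the frame of bay between -0.012 and 0.012 m and linear speed of carton below 0.02 m/s and value of joint lid below 0.05 rad); the robot touches nothing.
It fails at once if the carton is lifted: its toppling edge comes more than 25 mm off the bay floor, or its centre more than 90 mm above it (z of carton_edge in the frame of bay above 0.025 m or z of carton_mid in the frame of bay above 0.09 m).
It fails at once if the carton is gripped or pressed with more than 15 N (contact force between the fingers and carton above 15 N).
It fails at once if the lid is slammed: it closes faster than 3 rad/s (velocity of joint lid below -3 rad/s).
It fails at once if a spice jar is moved more than 25 mm, or something beside the bin more than 20 mm (distance of any of green_spice, red_spice from where it was at the start of the episode above 0.025 m or distance of any of mug, cocoa_jar, tomato from where it was at the start of the episode above 0.02 m).
It also fails if it takes over 48 s, if anything falls off the work surface, if the arm or the gripper's body presses on something with over 40 N, if the wrist force passes 120 N, or if a joint passes its speed limit or range.

## Robot

A 6-joint arm with a two-finger parallel gripper is mounted at the origin on a cart in front of the work surface, level with it; the furniture and walls round the work are solid. World frame = base frame: x ahead of the robot, y to its left, z up, the work surface at z = 0. Lengths are in mm, angles in degrees, forces in N, time in s.
With the tool pointing down it reaches from about 300 to 850 mm from the base axis. Payload 4.2 kg.
Tool frame: the origin (TCP) lies midway between the tips of the shut fingers; the grasp point (between the pads) lies 19 mm behind it (env.grasp_offset is the distance from the TCP to the grasp point, in mm); z points along the fingers, y is the line along which they close (so a half turn about z gives the same grasp; the last joint's range is limited). The gripper opens to 91 mm and grips with 3 to 60 N. Pads are 32 mm wide; open, the fingers measure 118 mm over their backs; the gripper's body (76 mm by 178 mm) begins 60 mm behind the grasp point.
Start: joints at [72.078, 18.312, 89.639, -0, 72.044, -1.146], TCP at [165.967, 550.544, 213.976] pointing down, gripper open.
Joint ranges: [-177.97, 177.97], [-48.28, 115.42], [12.27, 149.76], [-77.06, 257.06], [2.81, 150.46], [-146.56, 146.56]. Speed limits (degrees/s): [147.25, 147.25, 180, 180, 180, 180].

## Interface

Orientations are given as [roll, pitch, yaw] about the fixed x, y, z axes, in that order (R = Rz(yaw) Ry(pitch) Rx(roll)).
In Python, from workcell import env, optics gives the robot as it stands. The module is installed in compiled form; this text tells all that it offers.
- The arm moves only by the tool send_rows, never from a script. Its argument "targets" is a list that holds one entry, the list of rows, each a list of 7 numbers: the turn, a rotation vector about the world's x, y, z scaled (see below), then the shift along the world's x, y, z scaled (see below), then the closure, from -1 (fully open) to 1 (shut). In form: [[[rx, ry, rz, x, y, z, gripper], ...]]. A call has 1 to 12 rows; each row shifts and turns the commanded pose from where the row before left it; what a row does not reach is not made up. The controller multiplies each number of a shift by 0.2 m and each number of a turn by pi/2 rad. A row lasts 1/10 s, in which the tool goes at most 50 mm and 8.59 degrees, less where a joint would pass 70% of its speed; a pose out of reach is approached as far as the arm can. A call with a number of a shift or a turn outside -1 to 1 is refused whole. A call with a gripper value outside its range is refused whole. The fingers move at their own pace and stop on an object; "grip_force" is the grip in N (left out, the last holds). Time passes only in rows, so rows that do not move let the fingers close. It gives the time, the measured TCP pose, the force, the opening and the grip force at its end, in the units of the state.
- env.state(): the state, without advancing time (a new reading comes with each control period).
- optics.grab_frame(name): name is "scene" or "top" or "wrist"; returns (picture, depth): 400x640x3 uint8, red, green, blue; 400x640 float32, mm along the optical axis (not along the pixel's ray), 0 where there is no reading.
- optics.camera_info(name): a dict with "camera_matrix" (3x3 intrinsics, pixels), "k1" (the pictures are not rectified: a ray, as slopes to the right and down, at radius r is drawn at 1 + k1 r^2 times it, then the intrinsics apply), "R" (3x3) and "t" (3): a world point X has camera coordinates R X + t; the wrist camera has in their place "mount" (4x4, takes a point from camera to tool coordinates, whose origin is the TCP and whose axes are the flange's). Camera axes: x right, y down, z forward; pixel columns grow to the right and rows downward; lengths in mm; the calibration is good to about 2 mm. A picture is of the moment at which its call begins: read the wrist's pose just before it. camera_info takes no time and is no camera call.
- env.job_done(): hands the job in; it is judged then, once.
Trained networks look in the newest picture that a camera, given by its name, has taken for a name from the list of things; names that differ only in an ending like _2 or _b are one class to them, and where a whole thing is asked for, a point or a joint stands for the part that bears it (a point fixed in the world has none). Each returns a list of dicts, best first, with "conf" (0 to 1); they miss things now and then, are a little off and sometimes report something else, mostly with a low value. They report only what shows in the picture. A call takes as long as a camera call. They do not tell look-alikes from the thing itself.
- optics.silhouettes(camera, name): "mask" (400x640 bool, what is visible of it) and "at" ([column, row] in pixels, amid what is visible of it).
- optics.place_of(camera, name): "at" ([column, row] in pixels: a listed point, or the origin of a listed thing).
The state is a dict: "time_s": time; "qpos": joint angles; "qvel": joint speeds; "effort": joint torques, N m; "ee_pos": TCP position; "ee_rot": TCP orientation; "force": force on the tool from outside, world axes, zero at the start; "torque": the same for the moment, N m; "gripper_width": finger opening in mm; "gripper_force": force on a finger pad.
Only numpy, scipy, OpenCV 4.12 (cv2) and the standard library are available. Lean on these libraries where they do the work, as an engineer would, in place of code of your own. Each camera call takes 0.05 s, during which the arm holds its last target. There are 200 camera calls.

## Working session

There is one attempt and no reset: what is moved stays moved. The work goes in short steps, Python scripts to look and compute and a tool call to move; the robot and the scene stay as the last step left them, time stands still between calls to the robot, and variables do not carry over. Pictures are saved under pics/ and viewed, at most 10 in all, crops included, and the job is handed in when it is done.

Besides the shell and the picture viewer there is one more tool, called after ">>>" as name(argument=value, ...), one argument or row to a line, values as JSON. send_rows: Moves the arm, as the interface text tells. Its arguments: {"type":"object","properties":{"targets":{"type":"array"},"grip_force":{"type":"number"}},"required":["targets"]}

```bash
mkdir -p pics; cat > h.py <<'E'
import numpy as np, cv2
from workcell import env, optics
def unproj(cam,uv,z):  # depth z mm -> world
    i=optics.camera_info(cam); K=np.array(i["camera_matrix"]); R=np.array(i["R"]); t=np.array(i["t"])
    uv=np.atleast_2d(np.array(uv,float)); d=np.array([i["k1"],0,0,0,0],float)
    n=cv2.undistortPoints(uv.reshape(-1,1,2),K,d).reshape(-1,2)
    P=np.c_[n,np.ones(len(n))]*np.reshape(z,(-1,1))
    return (P-t)@R
def cloud(cam,depth,mask=None):
    m=depth>0
    if mask is not None: m&=mask
    v,u=np.nonzero(m); return unproj(cam,np.c_[u,v],depth[v,u]),u,v
def onplane(cam,uv,zw): # ray to world z
    i=optics.camera_info(cam); c=-np.array(i["R"]).T@np.array(i["t"])
    p=unproj(cam,uv,np.ones(len(np.atleast_2d(uv)))); d=p-c
    return c+d*((zw-c[2])/d[:,2])[:,None]
E
python3 - <<'E'
from h import *
s=env.state(); print(s["ee_pos"],s["ee_rot"],s["force"],s["time_s"])
for c in("scene","top"):
    im,d=optics.grab_frame(c); cv2.imwrite(f"pics/{c}0.png",im[:,:,::-1]); np.save(f"d_{c}.npy",d)
    for n in("bin","carton","lid","green_spice","red_spice","mug","cocoa_jar","tomato"):
        for r in optics.silhouettes(c,n)[:3]:
            P,_,_=cloud(c,d,r["mask"]); print(c,n,round(r["conf"],2),np.round(r["at"]),r["mask"].sum(),np.round(np.percentile(P,[2,50,98],axis=0)).tolist() if len(P) else "")
E
```

```text
[165.83190924 550.06628864 213.1420915 ] [-1.79901361e+02  5.36126195e-04  1.63224711e+02] [-0.8217426  -0.26719707  0.22143937] 0.0
scene bin 0.89 [349. 193.] 5714 [[425.0, -185.0, 4.0], [572.0, -81.0, 86.0], [693.0, 57.0, 252.0]]
scene bin 0.58 [456. 243.] 421 [[547.0, -475.0, 5.0], [585.0, -450.0, 38.0], [630.0, -403.0, 42.0]]
scene carton 0.96 [258. 210.] 1101 [[307.0, 101.0, 2.0], [335.0, 121.0, 85.0], [385.0, 174.0, 135.0]]
scene carton 0.76 [320. 194.] 644 [[438.0, -35.0, 39.0], [464.0, -26.0, 117.0], [514.0, 15.0, 142.0]]
scene lid 0.9 [350. 168.] 2743 [[567.0, -185.0, 91.0], [578.0, -68.0, 180.0], [595.0, 59.0, 255.0]]
scene green_spice 0.51 [335. 204.] 94 [[536.0, -53.0, 32.0], [553.0, -39.0, 50.0], [582.0, -12.0, 56.0]]
scene red_spice 0.75 [356. 212.] 172 [[526.0, -154.0, 39.0], [551.0, -110.0, 46.0], [576.0, -66.0, 53.0]]
scene mug 0.83 [232. 170.] 582 [[459.0, 371.0, 4.0], [488.0, 400.0, 71.0], [539.0, 452.0, 100.0]]
scene cocoa_jar 0.81 [430. 260.] 1472 [[381.0, -459.0, 13.0], [394.0, -425.0, 108.0], [455.0, -385.0, 145.0]]
scene tomato 0.96 [456. 241.] 427 [[547.0, -4
[... 569 characters left out ...]
ce 0.85 [316. 185.] 352 [[529.0, -49.0, 30.0], [549.0, 3.0, 48.0], [573.0, 54.0, 57.0]]
top green_spice 0.19 [315. 200.] 352 [[438.0, -29.0, 15.0], [473.0, -4.0, 138.0], [514.0, 23.0, 144.0]]
top red_spice 0.68 [349. 185.] 319 [[531.0, -164.0, 20.0], [549.0, -112.0, 44.0], [571.0, -63.0, 52.0]]
top red_spice 0.63 [320. 204.] 342 [[438.0, -29.0, 103.0], [476.0, -5.0, 138.0], [514.0, 23.0, 144.0]]
top mug 0.71 [203. 194.] 477 [[464.0, 375.0, 4.0], [502.0, 432.0, 48.0], [535.0, 456.0, 104.0]]
top cocoa_jar 0.6 [432. 221.] 691 [[381.0, -464.0, 4.0], [420.0, -405.0, 141.0], [461.0, -377.0, 149.0]]
top tomato 0.69 [433. 176.] 494 [[546.0, -473.0, 1.0], [585.0, -430.0, 37.0], [626.0, -392.0, 45.0]]
```

```bash
python3 - <<'E'
from h import *
a=cv2.imread("pics/scene0.png")[110:300,200:490]; b=cv2.imread("pics/top0.png")[130:280,180:480]
a=cv2.resize(a,(580,380),interpolation=3); b=cv2.resize(b,(580,290),interpolation=3)
a=a[:310]
cv2.imwrite("pics/c1.png",np.vstack([a,b]))
d=np.load("d_top.npy"); P,u,v=cloud("top",d)
# rim points z 76..88 ; lid z>100 ; carton top z>130 in bin
def rect(m,n): 
    r=cv2.minAreaRect(P[m][:,:2].astype(np.float32)); print(n,m.sum(),np.round(r[0],1),np.round(r[1],1),round(r[2],1), np.round(np.median(P[m][:,2]),1))
inb=(P[:,0]>410)&(P[:,0]<600)&(P[:,1]>-200)&(P[:,1]<80)
rect(inb&(P[:,2]>76)&(P[:,2]<88),"rim"); rect(inb&(P[:,2]>134)&(P[:,0]<530),"cartontop"); rect(inb&(P[:,2]>95)&(P[:,0]>540),"lid")
rect((P[:,0]>290)&(P[:,0]<400)&(P[:,1]>80)&(P[:,1]<190)&(P[:,2]>128),"other")
P2,_,_=cloud("scene",np.load("d_scene.npy"))
m=(P2[:,0]>540)&(P2[:,0]<620)&(P2[:,1]>-190)&(P2[:,1]<60)&(P2[:,2]>110)&(P2[:,2]<245)
A=np.c_[P2[m][:,1:],np.ones(m.sum())]; k=np.linalg.lstsq(A,P2[m][:,0],rcond=None)[0]; print("lid x= y,z,1",k)
print("lid top z",np.percentile(P2[m|((P2[:,0]>540)&(P2[:,0]<620)&(P2[:,1]>-190)&(P2[:,1]<60)&(P2[:,2]>110))][:,2],99))
for c in("scene","top"):
  for n in("bin","bay","carton","carton_mid","carton_edge","lid_hinge","lid_front"):
    for r in optics.place_of(c,n)[:2]: print(c,n,round(r["conf"],2),np.round(r["at"],1), np.round(onplane(c,r["at"],dict(bin=0,bay=6,carton=6,carton_mid=70,carton_edge=6,lid_hinge=85,lid_front=250)[n])[0],1))
E
```

```text
rim 346 [503.3 -59.2] [247.7 160.3] 89.8 84.2
cartontop 279 [476.1  -4.9] [76.3 48.6] 0.8 138.3
lid 325 [581.5 -59.9] [ 29.6 249.8] 1.0 251.9
other 286 [348.7 138.3] [49.9 75.8] 68.9 132.5
lid x= y,z,1 [-5.48293962e-03 -1.29322607e-01  6.00833617e+02]
lid top z 260.95117912556805
scene bin 0.69 [335.5 222.9] [505.4 -58.7  -0. ]
scene bay 0.68 [331.2 230.9] [455.2 -71.3   6. ]
scene carton 0.85 [260.1 225.8] [348.8 144.4   6. ]
scene carton 0.8 [317.3 218.1] [487.7   4.    6. ]
scene carton_mid 0.6 [317.5 208.7] [462.6 -12.3  70. ]
scene carton_mid 0.59 [261.1 212.6] [345.7 131.7  70. ]
scene carton_edge 0.95 [321.4 223.3] [471.3 -22.8   6. ]
scene carton_edge 0.55 [267.6 233. ] [333.  100.4   6. ]
scene lid_hinge 0.71 [349.9 193.1] [579.8 -69.3  85. ]
scene lid_hinge 0.44 [314.2 218.1] [399.3 -39.8  85. ]
scene lid_front 0.67 [350.5 150. ] [582.1 -60.9 250. ]
top bin 0.77 [329.6 196.8] [506.6 -50.1   0. ]
top bay 0.87 [329.3 207.6] [465.3 -49.3   6. ]
top carton 0.84 [277.6 238.2] [347.2 143.7   6. ]
top carton 0.76 [316.  202.1] [485.4   1.3   6. ]
top carton_mid 0.7 [320.5 206.7] [465.8 -14.9  70. ]
top carton_mid 0.63 [276.  233.2] [367.7 144.3  70. ]
top carton_edge 0.83 [288.5 238.1] [348.2 102.7   6. ]
top carton_edge 0.7 [322.  206.1] [470.6 -21.6   6. ]
top lid_front 0.87 [333.8 169.6] [578.6 -52.8 250. ]
top lid_front 0.37 [317.5 205.9] [461.5  -2.3 250. ]
```

View pics/c1.png

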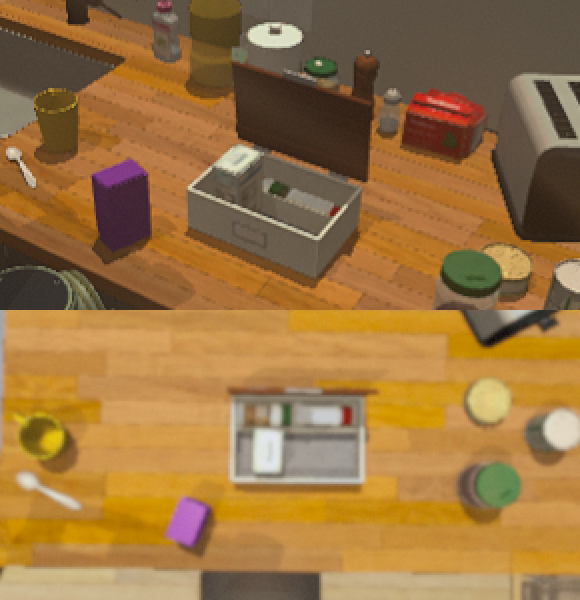

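The carton in the bin (scene pixel 319,197; top 315,200) is pale and stands at the bay's +y end, so it is the one meant. The look-alike at scene (258,210) and top (275,241) is purple and stands outside the bin. The crop confirms both. I'm moving to a point behind the carton with the fingers shut.

>>> send_rows(
  targets=[
    [[0, 0, 0.0155, 0.129, -0.2, 0, 1], [0, 0, 0.0155, 0.129, -0.2, 0, 1], [0, 0, 0.0155, 0.129, -0.2, 0, 1], [0, 0, 0.0155, 0.129, -0.2, 0, 1], [0, 0, 0.0155, 0.129, -0.2, 0, 1], [0, 0, 0.0155, 0.129, -0.2, 0, 1], [0, 0, 0.0155, 0.129, -0.2, 0, 1], [0, 0, 0.0155, 0.129, -0.2, 0, 1], [0, 0, 0.0155, 0.129, -0.2, 0, 1], [0, 0, 0.0155, 0.129, -0.2, 0, 1], [0, 0, 0.0155, 0.129, -0.2, 0, 1], [0, 0, 0.0155, 0.129, -0.2, 0, 1]],
  ],
)

```text
time_s: 2.8
ee_pos: [476.4, 68.7, 214.3]
ee_rot: [180.0, 0.0, 180.0]
force: [0.5, 0.7, -0.2]
gripper_width: 0.6
gripper_force: 0.0
```

>>> send_rows(
  targets=[
    [[0, 0, 0, 0, 0, -0.15, 1], [0, 0, 0, 0, 0, -0.15, 1], [0, 0, 0, 0, 0, -0.15, 1], [0, 0, 0, 0, -0.05, 0, 1], [0, 0, 0, 0, -0.05, 0, 1], [0, 0, 0, 0, -0.025, 0, 1], [0, 0, 0, 0, -0.025, 0, 1], [0, 0, 0, 0, -0.025, 0, 1], [0, 0, 0, 0, 0, 0, 1]],
  ],
)

```text
time_s: 3.7
ee_pos: [475.9, 35.0, 124.7]
ee_rot: [180.0, 0.1, 179.9]
force: [-0.0, -0.5, 0.5]
gripper_width: 0.4
gripper_force: 0.0
```

```bash
python3 - <<'E'
from h import *
s=env.state(); print(s["ee_pos"],s["force"])
im,d=optics.grab_frame("wrist"); im2,d2=optics.grab_frame("scene")
a=cv2.resize(im2[150:270,260:440],(640,427),interpolation=2); 
cv2.imwrite("pics/c2.png",np.vstack([cv2.resize(im,(270,169)),]) if 0 else a[:,:,::-1])
P,u,v=cloud("scene",d2); m=(P[:,0]>425)&(P[:,0]<520)&(P[:,1]>-60)&(P[:,1]<30)&(P[:,2]>90)&(P[:,2]<145)
print(np.percentile(P[m],[1,50,99],axis=0))
E
```

```text
[475.92987723  35.02033373 124.69883211] [-0.00581398 -0.45501451  0.48694773]
[[438.04981485 -34.20894815  90.50124646]
 [462.68229609 -15.68150414 131.18708066]
 [516.56828707  26.11575384 142.51382919]]
```

View pics/c2.png

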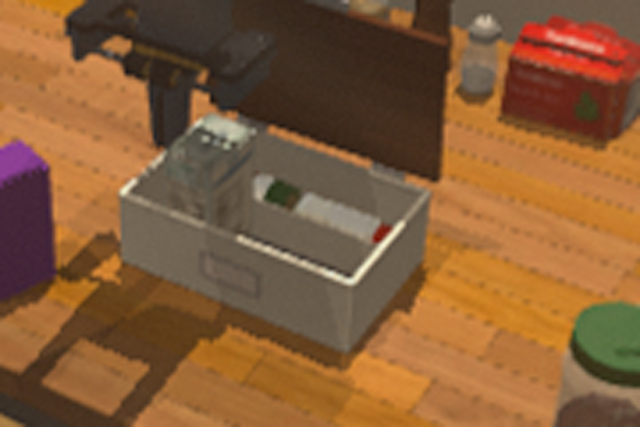

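The finger sits just behind the pale carton's top (crop 170,130, with the carton top at 210,150), the lid is open, and the bay ahead is clear. Starting the push.

>>> send_rows(
  targets=[
    [[0, 0, 0, 0, -0.025, 0, 1], [0, 0, 0, 0, -0.025, 0, 1], [0, 0, 0, 0, -0.025, 0, 1], [0, 0, 0, 0, -0.025, 0, 1], [0, 0, 0, 0, -0.025, 0, 1]],
  ],
)

```text
time_s: 4.3
ee_pos: [475.5, 10.0, 123.9]
ee_rot: [180.0, -0.0, 180.0]
force: [-0.8, -0.1, 0.7]
gripper_width: 0.4
gripper_force: 0.2
```

```bash
python3 - <<'E'
from h import *
print(env.state()["ee_pos"],env.state()["force"])
im2,d2=optics.grab_frame("scene"); P,u,v=cloud("scene",d2)
# front(-y) face and -x face edge: track -y limit by height
for lo,hi in((55,70),(85,100),(100,115),(115,130),(130,150)):
    m=(P[:,0]>430)&(P[:,0]<520)&(P[:,1]>-100)&(P[:,1]<20)&(P[:,2]>lo)&(P[:,2]<hi); q=P[m]
    if len(q): print(lo,len(q),np.round(np.percentile(q[:,1],[3,50,97])),np.round(q[:,2].max()))
E
```

```text
[475.52618065  10.04483152 123.91841904] [-0.79622886 -0.05992385  0.65289659]
55 30 [-86. -44. -12.] 70.0
85 86 [-61. -40.   3.] 100.0
100 83 [-53. -43.  -3.] 115.0
115 97 [-54. -43.  11.] 130.0
130 319 [-54. -28.  11.] 150.0
```

```bash
python3 - <<'E'
from h import *
im2,d2=optics.grab_frame("scene")
cv2.imwrite("pics/c3.png",cv2.resize(im2[150:250,270:400],(780,600),interpolation=2)[:,:,::-1])
for r in optics.place_of("scene","carton_edge")[:2]: print(r["conf"],onplane("scene",r["at"],6))
optics.grab_frame("top")
for r in optics.place_of("top","carton_edge")[:2]: print(r["conf"],onplane("top",r["at"],6))
E
```

```text
0.81 [[338.7852887  114.93435826   6.        ]]
0.7 [[483.777114   -18.31852603   6.        ]]
0.83 [[350.21464382  91.86105685   6.        ]]
```

View pics/c3.png

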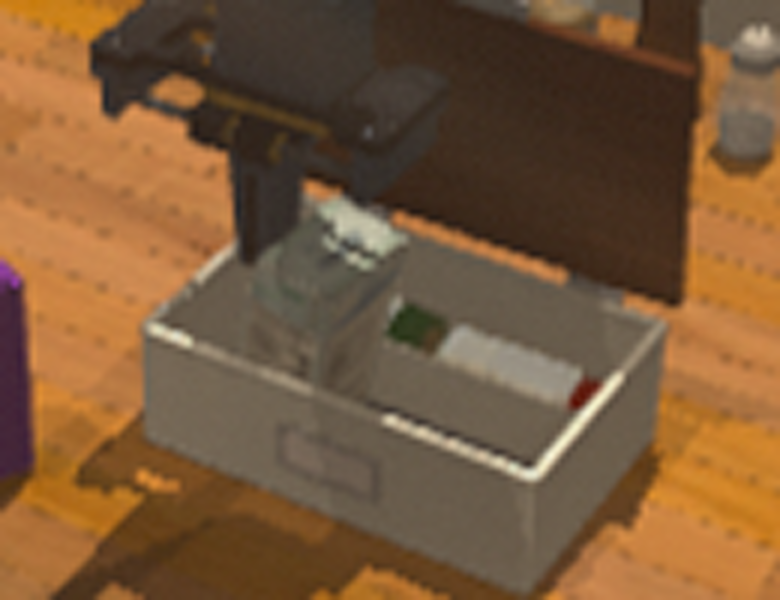

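The carton (crop 330,290) is tilting, and its foot by the wall has not slid. Continuing slowly past the tipping point.

>>> send_rows(
  targets=[
    [[0, 0, 0, 0, -0.025, 0, 1], [0, 0, 0, 0, -0.025, 0, 1], [0, 0, 0, 0, -0.025, 0, 1], [0, 0, 0, 0, -0.02, 0, 1], [0, 0, 0, 0, -0.015, 0, 1], [0, 0, 0, 0, -0.015, 0, 1], [0, 0, 0, 0, 0, 0, 1], [0, 0, 0, 0, 0, 0, 1], [0, 0, 0, 0, 0, 0, 1]],
  ],
)

```text
time_s: 5.45
ee_pos: [475.5, -14.4, 124.0]
ee_rot: [180.0, -0.0, 180.0]
force: [0.7, -0.1, -0.4]
gripper_width: 0.3
gripper_force: 0.0
```

```bash
python3 - <<'E'
from h import *
print(env.state()["force"])
im2,d2=optics.grab_frame("scene")
cv2.imwrite("pics/c4.png",cv2.resize(im2[150:250,270:400],(780,600),interpolation=2)[:,:,::-1])
im,d=optics.grab_frame("top"); P,u,v=cloud("top",d)
m=(P[:,0]>430)&(P[:,0]<518)&(P[:,1]>-176)&(P[:,1]<56)&(P[:,2]>45)&(P[:,2]<85)
print(m.sum(),np.percentile(P[m],[2,50,98],axis=0) if m.sum() else "")
E
```

```text
[ 0.74590817 -0.09391138 -0.38695221]
11 [[ 430.03335353 -131.54655108   52.93336796]
 [ 435.98164958  -35.12371181   73.98353492]
 [ 439.40757568  -14.20465356   82.24624961]]
```

View pics/c4.png

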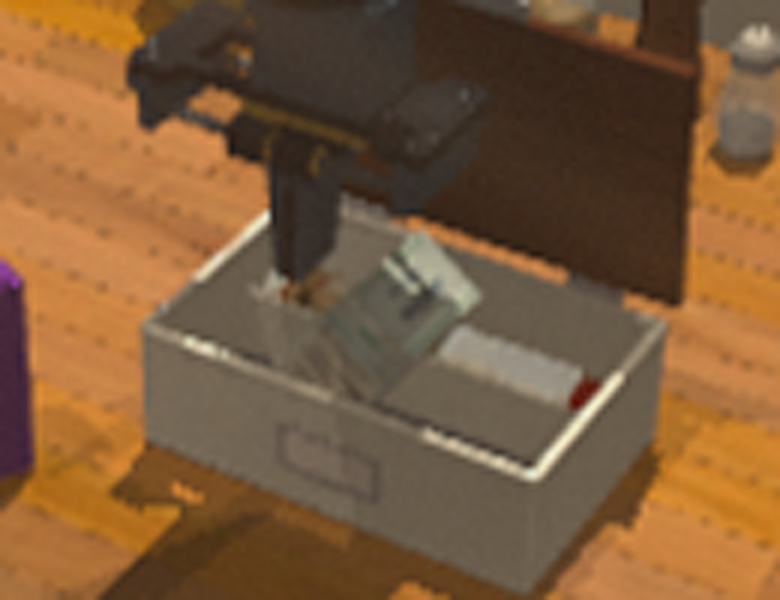

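The carton (crop 400,310) has left the finger and is either falling or leaning. I'll wait and look again, backing the finger off and up at the same time.

>>> send_rows(
  targets=[
    [[0, 0, 0, 0, 0.05, 0.05, 1], [0, 0, 0, 0, 0.05, 0.15, 1], [0, 0, 0, 0, 0, 0.2, 1], [0, 0, 0, 0, 0, 0.2, 1], [0, 0, 0, 0, 0, 0.2, 1], [0, 0, 0, 0, 0, 0, 1]],
  ],
)

```text
time_s: 6.15
ee_pos: [478.5, 6.3, 290.5]
ee_rot: [180.0, 0.7, 180.0]
force: [-0.7, 0.6, -0.4]
gripper_width: 0.4
gripper_force: 0.0
```

```bash
python3 - <<'E'
from h import *
im2,d2=optics.grab_frame("scene")
im,d=optics.grab_frame("top")
cv2.imwrite("pics/c5.png",np.vstack([cv2.resize(im2[165:245,280:400],(600,400),interpolation=2),cv2.resize(im[170:210,290:410],(600,200),interpolation=2)])[:,:,::-1])
P,u,v=cloud("scene",d2)
m=(P[:,0]>432)&(P[:,0]<518)&(P[:,1]>-174)&(P[:,1]<54)&(P[:,2]>45)&(P[:,2]<78)
q=P[m]; print(m.sum(),np.percentile(q,[2,50,98],axis=0))
k=np.linalg.lstsq(np.c_[q[:,:2]-q[:,:2].mean(0),np.ones(len(q))],q[:,2],rcond=None)[0]; print(k)
Q,u,v=cloud("scene",d2); b=Q[(Q[:,0]>590)&(Q[:,0]<760)&(Q[:,1]>-230)&(Q[:,1]<120)&(Q[:,2]>30)]
for y in range(-230,120,35):
    w=b[(b[:,1]>=y)&(b[:,1]<y+35)]; print(y,len(w),np.round(w[:,0].min() if len(w) else 0),np.round(w[:,2].max() if len(w) else 0))
E
```

```text
413 [[ 457.12298615 -164.48619918   57.5276571 ]
 [ 484.74701342 -103.95684775   62.26133224]
 [ 512.74714213  -40.94431978   66.75828356]]
[-2.35188494e-02 -8.79792872e-03  6.21542691e+01]
-230 0 0 0
-195 21 590.0 135.0
-160 19 590.0 102.0
-125 18 590.0 131.0
-90 17 590.0 103.0
-55 16 590.0 124.0
-20 14 590.0 103.0
15 9 590.0 102.0
50 5 590.0 102.0
85 0 0 0
```

View pics/c5.png

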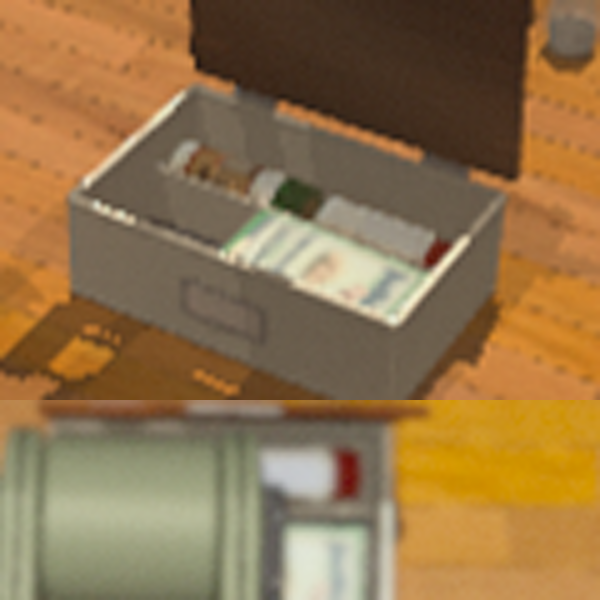

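The carton now lies flat in the bay: its face is at about z 62 and it spans y −164 to −36. The jars lie untouched (crop 170–450, 150–260) and the lid is upright. Next I'll go over the lid and down behind it.

>>> send_rows(
  targets=[
    [[0, 0, 0, 0.1, -0.08, 0.1, 1], [0, 0, 0, 0.2, -0.08, 0.02, 1], [0, 0, 0, 0.2, -0.08, 0, 1], [0, 0, 0, 0.2, -0.08, 0, 1], [0, 0, 0, 0.1, 0, 0, 1], [0, 0, 0, 0, 0, 0, 1]],
  ],
)

```text
time_s: 6.85
ee_pos: [636.9, -58.5, 304.2]
ee_rot: [179.9, -0.3, 179.9]
force: [-0.9, 0.3, 0.5]
gripper_width: 0.4
gripper_force: 0.0
```

>>> send_rows(
  targets=[
    [[0, 0, 0, 0, 0, -0.14, 1], [0, 0, 0, 0, 0, -0.14, 1], [0, 0, 0, 0, 0, -0.13, 1], [0, 0, 0, -0.1, 0, 0, 1], [0, 0, 0, -0.04, 0, 0, 1], [0, 0, 0, -0.04, 0, 0, 1], [0, 0, 0, -0.03, 0, 0, 1], [0, 0, 0, -0.03, 0, 0, 1]],
  ],
)

```text
time_s: 7.65
ee_pos: [588.0, -58.3, 226.8]
ee_rot: [180.0, 0.2, 180.0]
force: [2.4, 0.4, -1.2]
gripper_width: 0.3
gripper_force: 0.9
```

```bash
python3 - <<'E'
import numpy as np
from h import *
p=np.array(env.state()["ee_pos"]); print(p)
H=np.array([586,85.]); d=135
for th in np.arange(1.44,-.05,-.08):
    c=H+d*np.array([-np.cos(th),np.sin(th)])+11*np.array([np.sin(th),np.cos(th)])
    print(round(th,2),np.round(c+[16,0],1))
E
```

```text
[587.99909601 -58.315064   226.76426329]
1.44 [595.3 220.3]
1.36 [584.5 219.3]
1.28 [573.8 217.5]
1.2 [563.3 214.8]
1.12 [553.1 211.3]
1.04 [543.1 207. ]
0.96 [533.6 201.9]
0.88 [524.5 196.1]
0.8 [515.8 189.5]
0.72 [507.8 182.3]
0.64 [500.3 174.4]
0.56 [493.5 166. ]
0.48 [487.3 157.1]
0.4 [481.9 147.7]
0.32 [477.3 137.9]
0.24 [473.5 127.8]
0.16 [470.5 117.4]
0.08 [468.3 106.8]
-0.0 [467.  96.]
```

Contact made at 2.4 N. Now following the lid's arc at about 0.8 rad/s.

>>> send_rows(
  targets=[
    [[0, 0, 0, -0.07, 0, -0.046, 1], [0, 0, 0, -0.053, 0, -0.013, 1], [0, 0, 0, -0.051, 0, -0.018, 1], [0, 0, 0, -0.05, 0, -0.021, 1], [0, 0, 0, -0.048, 0, -0.026, 1], [0, 0, 0, -0.045, 0, -0.029, 1], [0, 0, 0, -0.043, 0, -0.033, 1], [0, 0, 0, -0.04, 0, -0.036, 1], [0, 0, 0, -0.037, 0, -0.039, 1], [0, 0, 0, -0.034, 0, -0.042, 1], [0, 0, 0, -0.031, 0, -0.045, 1], [0, 0, 0, -0.027, 0, -0.047, 1]],
  ],
)

```text
time_s: 8.85
ee_pos: [481.1, -58.4, 146.2]
ee_rot: [180.0, -0.0, 180.0]
force: [1.0, -0.5, 0.8]
gripper_width: 0.4
gripper_force: 0.5
```

>>> send_rows(
  targets=[
    [[0, 0, 0, -0.023, 0, -0.049, 1], [0, 0, 0, -0.019, 0, -0.05, 1], [0, 0, 0, -0.015, 0, -0.052, 1], [0, 0, 0, -0.011, 0, -0.05, 1], [0, 0, 0, 0, 0, -0.02, 1], [0, 0, 0, 0, 0, -0.015, 1], [0, 0, 0, 0, 0, 0, 1]],
  ],
)

```text
time_s: 9.55
ee_pos: [468.0, -58.4, 99.4]
ee_rot: [180.0, -0.1, 180.0]
force: [-1.3, -0.0, 0.5]
gripper_width: 0.7
gripper_force: 0.0
```

>>> send_rows(
  targets=[
    [[0, 0, 0, 0, 0, -0.005, 1], [0, 0, 0, 0, 0, -0.005, 1], [0, 0, 0, 0, 0, -0.005, 1], [0, 0, 0, 0, 0, 0, 1]],
  ],
)

```text
time_s: 9.95
ee_pos: [468.3, -58.5, 96.8]
ee_rot: [180.0, 0.0, 180.0]
force: [-0.5, -0.2, 0.2]
gripper_width: 0.2
gripper_force: 0.0
```

>>> send_rows(
  targets=[
    [[0, 0, 0, 0, 0, -0.005, 1], [0, 0, 0, 0, 0, -0.005, 1], [0, 0, 0, 0, 0, 0, 1]],
  ],
)

```text
time_s: 10.25
ee_pos: [468.3, -58.5, 96.2]
ee_rot: [-180.0, 0.0, 180.0]
force: [-3.0, 1.0, 11.1]
gripper_width: 0.5
gripper_force: 5.6
```

The lid stops at z 96, which is its shut height, with 11 N of reaction. I'll retreat and check.

>>> send_rows(
  targets=[
    [[0, 0, 0, 0, 0, 0.1, 1], [0, 0, 0, 0, 0, 0.2, 1], [0, 0, 0, 0, 0, 0.2, 1], [0, 0, 0, -0.1, 0.2, 0.05, 1], [0, 0, 0, -0.1, 0.2, 0, 1], [0, 0, 0, -0.1, 0.2, 0, 1], [0, 0, 0, -0.1, 0.2, 0, 1], [0, 0, 0, 0, 0.2, 0, 1], [0, 0, 0, 0, 0.2, 0, 1], [0, 0, 0, 0, 0, 0, 1]],
  ],
)

```text
time_s: 11.25
ee_pos: [388.1, 185.3, 204.9]
ee_rot: [179.9, 0.1, -179.7]
force: [-0.1, -1.6, -0.2]
gripper_width: 0.5
gripper_force: 0.0
```

```bash
python3 - <<'E'
from h import *
print(env.state()["ee_pos"])
im2,d2=optics.grab_frame("scene")
cv2.imwrite("pics/c6.png",cv2.resize(im2[140:260,250:430],(750,500),interpolation=2)[:,:,::-1])
P,u,v=cloud("scene",d2)
m=(P[:,0]>435)&(P[:,0]<575)&(P[:,1]>-170)&(P[:,1]<50)&(P[:,2]>80)&(P[:,2]<120)
q=P[m]; c=q[:,:2].mean(0); print(m.sum(),np.linalg.lstsq(np.c_[q[:,:2]-c,np.ones(len(q))],q[:,2],rcond=None)[0])
E
```

```text
[388.1215959  185.3263913  204.89890076]
1713 [1.81724730e-03 2.15944857e-04 9.79490042e+01]
```

View pics/c6.png

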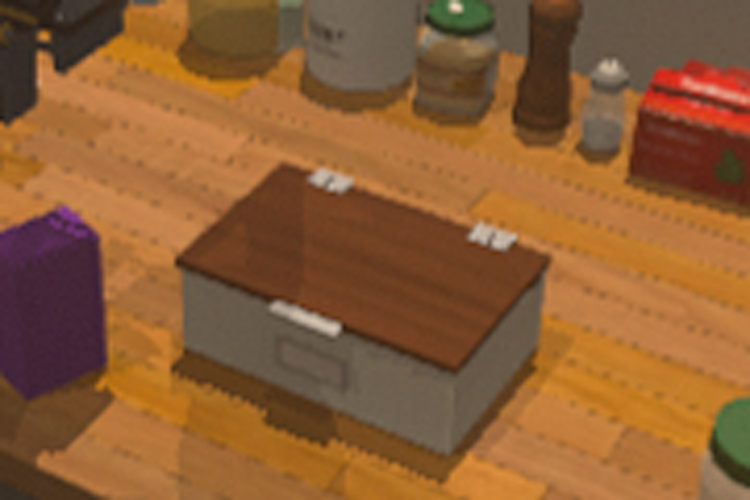

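The lid (crop 360,265) is level on the rim with a slope of 0.002, and the robot is clear of everything.

```bash
python3 -c "
from workcell import env
print(env.job_done())"
```

```text
the job is handed in; nothing more can be done
None
```

I toppled the salt carton so it lies flat in its grey-lined bay, pushed the lid gently shut, and handed the job in; the last picture shows the lid level on the rim, but no verdict came back.

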